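# Free the guard plate from its left-hand knob and hang it up

### The arm

A 7-joint arm with a two-finger parallel gripper is mounted at the origin on a cart in front of the work surface, level with it; the furniture and walls round the work are solid. World frame = base frame: x ahead of the robot, y to its left, z up, the work surface at z = 0. Lengths are in m, angles in rad, forces in N, time in s.
With the tool pointing down it reaches from about 0.425 to 0.95 m from the base axis. Payload 4.7 kg.
Tool frame: the origin (TCP) lies midway between the tips of the shut fingers; the grasp point (between the pads) lies 19 mm behind it (robot.grip_depth is the distance from the TCP to the grasp point, in m); y points along the fingers, z is the direction in which the jaws open and shut, and the axes are right-handed (so a half turn about y gives the same grasp; the last joint's range is limited). The gripper opens to 85 mm and grips with 20 to 120 N. Pads are 22 mm wide; open, the fingers measure 114 mm over their backs; the gripper's body (76 mm by 85 mm) begins 54 mm behind the grasp point. The pads swing forward as they close: fully open they stand 13 mm farther back than shut.
Start: joints at [1.102, 0.469, -0.049, 1.532, 0.024, 1.141, -0.082], TCP at [0.287, -0.611, 0.231] pointing down, gripper open.
Joint ranges: [-2.59, 2.59], [-0.33, 1.99], [-1.39, 1.29], [0.1, 2.45], [-1.04, 4.18], [0.21, 1.99], [-2.66, 2.66]. Speed limits (rad/s): [2.57, 2.57, 3.14, 3.14, 3.14, 3.14, 3.14].

### API

Orientations are given as a unit quaternion [x, y, z, w].
In Python, from cell import robot, cams gives the robot as it stands. The module is installed in compiled form; this text tells all that it offers.
- The arm moves only by the shell command python3 -m crank 'ROWS' [OPENING] [FORCE]. ROWS is JSON, a list of rows, each a list of 4 numbers: the shift along the tool's x, y, z in m, then the turn about the tool's y in degrees. A call has exactly 8 rows; each row is the pose to reach, as a shift and turn from the pose measured when the call began, along the tool's axes at that moment; what a row does not reach only later rows make up. A row lasts 1/10 s, in which the tool goes at most 50 mm and 8.59 degrees, less where a joint would pass 70% of its speed; a pose out of reach is approached as far as the arm can. A call with a gripper value outside its range is refused whole. OPENING is the opening, from -1 (shut) to 1 (fully open), set as the call begins (- or left out, the last holds). The fingers move at their own pace and stop on an object; FORCE is the grip in N (left out, the last holds). Time passes only in rows, so rows that repeat a pose let the fingers close, or fill a call up. It gives the time, the measured TCP pose, the force and the opening at its end, in the units of the state.
- robot.read_state(): the state, without advancing time (a new reading comes with each control period).
- cams.snapshot(name): name is "side" or "top" or "wrist"; returns a dict with "img" (400x640x3 uint8, red, green, blue), "intrinsics" (3x3 intrinsics, pixels), "extrinsics" (4x4, takes a point from world to camera coordinates). Camera axes: x right, y down, z forward; pixel columns grow to the right and rows downward; lengths in m; the calibration is good to about 2 mm. A picture is of the moment at which its call begins. There is no depth.
- robot.finish_job(): hands the job in, once; it reports no verdict.
The state is a dict: "clock": time; "q": joint angles; "qvel": joint speeds; "joint_efforts": joint torques, N m; "tcp_pos": TCP position; "orientation": TCP orientation; "force": force on the tool from outside, world axes, zero at the start; "ft_torque": the same for the moment, N m; "grip_width": finger opening in m.
Only numpy, scipy, OpenCV 4.12 (cv2) and the standard library are available. Lean on these libraries where they do the work, as an engineer would, in place of code of your own. Each camera call takes 0.05 s, during which the arm holds its last target.

### The job

Take the slotted guard plate off the grey spindle base: its black wing knob has a left-hand thread, so loosen it clockwise (seen from above) by about half a turn. Then lift the plate by its bow handle just clear of the two low locating pins beside the stud, slide it out from under the knob, and hang it by the handle on both prongs of the double hook, leaving the knob loose and the other things on the bench undisturbed.

Things in the scene. Friction and masses are not known exactly. Their poses are not given: they have to be found in the camera images.
- spindle_base: fixed grey block 205x130x40 mm (x,y,z). Origin: on the table, on the vertical knob axis; block from x -50 to +155 mm; +x = the plate's way out. On the 40 mm high top, 3 mm proud: locating pins (10 mm dia) at x 0, y +-26 mm and side guides at y +-57..63, x 63..133 mm. Stud 12 mm dia, up to 65 mm.
- clamp_knob (a joint): black wing knob, vertical axis: rad turned clockwise seen from above; 0 tight (starts 0 to 0.2), stop at 3.5; loosened: over 2.6. Knob and the 50 mm washer under it (6 mm thick, does not turn) rise 3.5 mm per rad; at 0 the washer is 0.5 mm above the plate, so it cannot clear the locating pins. Friction about 0.12 N m; it stays where left.
- knob_grip (a point): point on the knob's axis at mid-height of the wings (73.5 mm above the table when tight). The wings are one straight bar, 70 mm long along this point's x axis, 14 mm thick along its y, 26 mm tall; below them a 30 mm hub 6 mm high stands on the washer. z is up.
- guard_plate: loose steel plate 173x110x6 mm, 0.45 kg, with bow handle; x -118..+55 mm. Origin: underside, below handle bar and centre of mass. Starts flat on the base, same axes, origin 88 mm along base +x. Fork at -x: 60 mm wide, slot 18 mm wide, x -118..-80, round the stud; notches in its outer edges sit on the pins. To free it: raise it level over 3 mm (not against the washer), draw 60+ mm along base +x, lift.
- handle_bar (a point): centre of the handle bar, 85 mm above the plate's underside. The bar is 12 mm thick (plate x), 10 mm tall and runs 110 mm along the plate's y; it stands on two legs, with an opening 90 mm wide and 74 mm high below it.
- hook_stand: fixed stand with double hook. Origin: on the table under its post (24 mm square, 210 mm tall). From a crossbar (front face x -15 mm, z 188..212 mm) two level prongs, 10 mm dia, run along -x at y +-28 mm, centre line 200 mm high; their ends turn up at x -125 mm to 225 mm height. Foot 120x120x12 mm, x -90..+30 mm.
- hook_seat (a point): midway between the prongs, level with their upper side (205 mm above the table), 85 mm in front of the post (stand's -x): where the bar should hang; axes as the stand's. A hung bar's centre lies 5 mm above it, plate y along stand y, fork away from the post (the plate hangs about 80 mm below, and its +x end reaches 55 mm past the bar).
- hammer: fitter's hammer, 282 mm long, wooden handle; a bystander, leave it alone
- v_block: steel V block, 50 x 60 x 40 mm; a bystander, leave it alone
- rusty_sleeve: brown rusty sleeve, 40 mm diameter, 42 mm tall; a bystander, leave it alone
- alu_block: aluminium block, 45 x 60 x 32 mm; a bystander, leave it alone
- capstan_unit: fixed green tailstock with four spokes on the right of the bench, not used: an obstacle to pass clear of. Origin: centre of its foot on the table; it reaches 100 mm towards the robot, 165 mm to either side and 325 mm high
- machine_vice: fixed machine vice to the right of the spindle base, not used: an obstacle. Origin: centre of its underside; 100 x 357 mm, 112 mm high

How it is judged:
By the outcome, as a careful person would: the job done as asked, in the order asked, and still so for the second after the job is handed in, with the robot touching nothing.
It also fails if it takes over 72 s, if anything falls off the work surface, if the arm or the gripper's body presses on something with over 40 N, if the wrist force passes 120 N, or if a joint passes its speed limit or range.

## Working session

There is one attempt and no reset: what is moved stays moved. The work goes in short steps, Python scripts to look and compute and a shell command to move; the robot and the scene stay as the last step left them, time stands still between calls to the robot, and variables do not carry over. Pictures are saved under pics/ and viewed, and the job is handed in when it is done.

```bash
mkdir -p pics; ls; python3 - <<'E'
from cell import robot, cams
import cv2, numpy as np
s=robot.read_state()
for k,v in s.items(): print(k,np.round(v,4))
print(robot.grip_depth)
for n in ["side","top","wrist"]:
    d=cams.snapshot(n)
    cv2.imwrite(f"pics/{n}0.png",d["img"][:,:,::-1])
    print(n,np.round(d["intrinsics"],1).tolist(),np.round(d["extrinsics"],4).tolist())
E
```

```text
pics
clock 0.0
q [ 1.1021  0.4695 -0.0486  1.5337  0.0241  1.141  -0.0823]
qvel [-0.0003 -0.0009 -0.0014  0.0013 -0.001   0.0017  0.0004]
joint_efforts [-4.00000e-04 -5.10299e+01 -4.68000e-02 -2.37711e+01  1.07000e-02
  7.60000e-03 -0.00000e+00]
tcp_pos [ 0.2871 -0.6102  0.2302]
orientation [-0.1544  0.6908 -0.6894  0.1541]
force [-0.3291 -0.5692 -0.2359]
ft_torque [ 0.0139 -0.0524  0.0346]
grip_width 0.0852
0.0187
side [[364.7, 0.0, 327.5], [0.0, 364.7, 200.4], [0.0, 0.0, 1.0]] [[-0.439, -0.8985, -0.0011, 0.3015], [-0.6833, 0.3346, -0.649, 0.4403], [0.5835, -0.2841, -0.7608, 0.8633], [0.0, 0.0, 0.0, 1.0]]
top [[464.6, 0.0, 316.6], [0.0, 464.6, 200.8], [0.0, 0.0, 1.0]] [[-0.1016, -0.9948, 0.0007, 0.095], [-0.9718, 0.0991, -0.2141, 0.551], [0.2129, -0.0224, -0.9768, 1.2675], [0.0, 0.0, 0.0, 1.0]]
wrist [[332.2, 0.0, 313.6], [0.0, 332.2, 195.7], [0.0, 0.0, 1.0]] [[0.4255, -0.9049, -0.002, -0.6742], [-0.87, -0.4097, 0.2744, -0.0346], [-0.2491, -0.1151, -0.9616, 0.3794], [0.0, 0.0, 0.0, 1.0]]
```

View pics/side0.png

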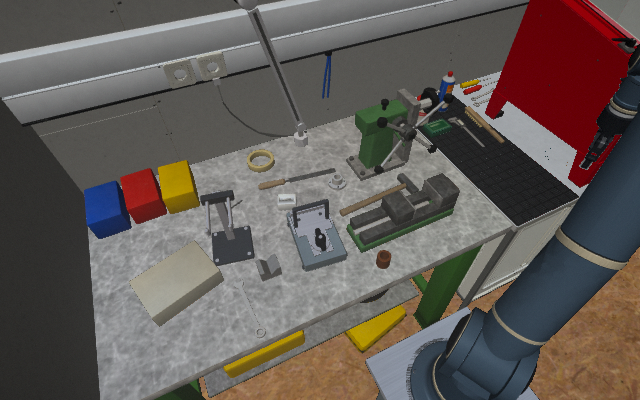

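View pics/top0.png

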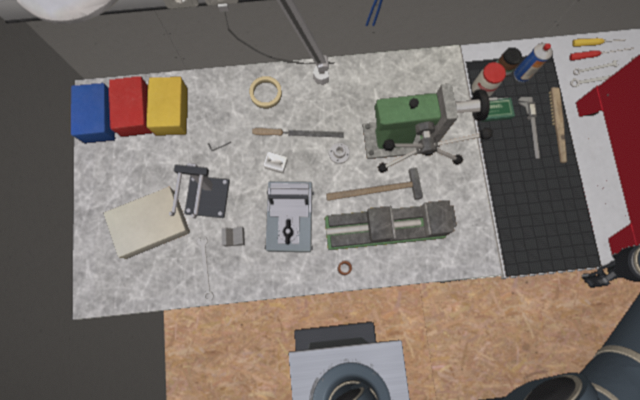

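View pics/wrist0.png

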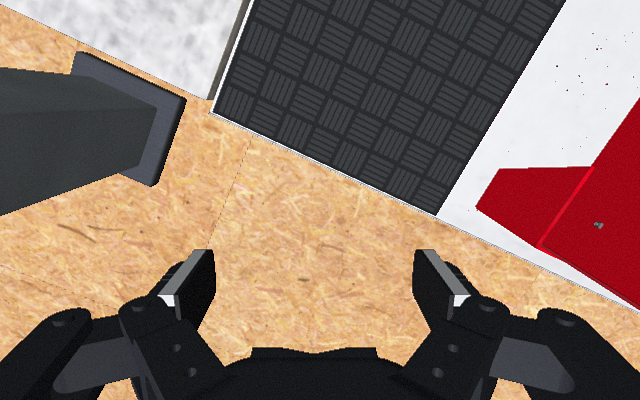

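```bash
python3 - <<'E'
import cv2
a=cv2.imread("pics/top0.png"); b=cv2.imread("pics/side0.png")
cv2.imwrite("pics/top_c.png",cv2.resize(a[150:265,150:350],None,fx=4,fy=4,interpolation=cv2.INTER_CUBIC))
cv2.imwrite("pics/side_c.png",cv2.resize(b[170:290,190:390],None,fx=4,fy=4,interpolation=cv2.INTER_CUBIC))
E
```

```text
(no output)
```

View pics/top_c.png

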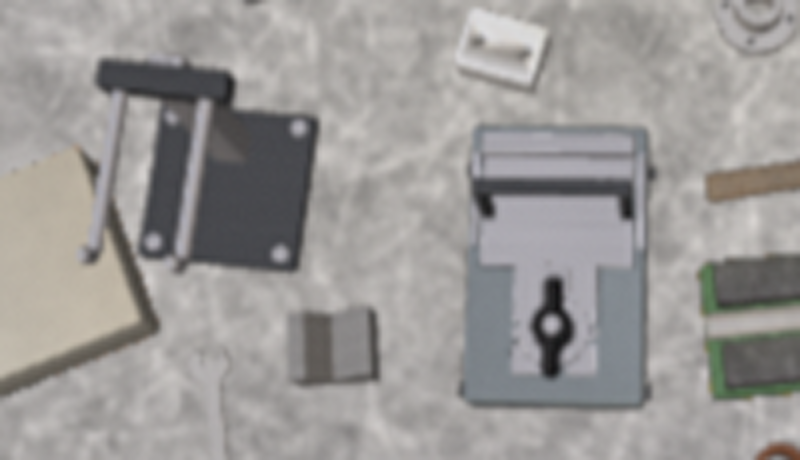

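View pics/side_c.png

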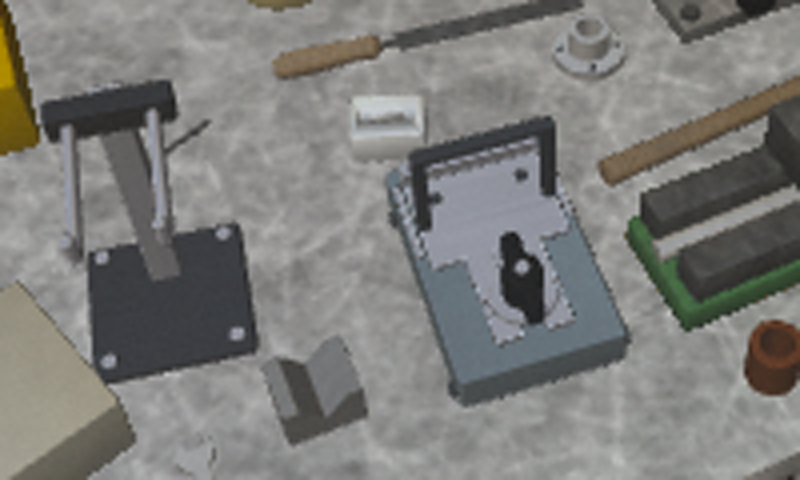

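```bash
cat > h.py <<'E'
import numpy as np, cv2, json
from scipy.spatial.transform import Rotation as R
def ray(d,uv):
    K,E=np.array(d["intrinsics"]),np.array(d["extrinsics"])
    r=E[:3,:3].T@np.linalg.solve(K,[uv[0],uv[1],1]); o=-E[:3,:3].T@E[:3,3]
    return o,r/np.linalg.norm(r)
def onz(d,uv,z):
    o,r=ray(d,uv); return o+r*(z-o[2])/r[2]
def tri(l):
    A=np.zeros((3,3));b=np.zeros(3)
    for o,r in l:
        P=np.eye(3)-np.outer(r,r);A+=P;b+=P@o
    p=np.linalg.solve(A,b); return p,[np.linalg.norm((np.eye(3)-np.outer(r,r))@(p-o)) for o,r in l]
def proj(d,p):
    E=np.array(d["extrinsics"]);c=E[:3,:3]@np.asarray(p)+E[:3,3];u=np.array(d["intrinsics"])@c;return u[:2]/u[2]
E
cat > snap.py <<'E'
import sys
from cell import robot, cams
import pickle,cv2
for n in sys.argv[2:]:
    d=cams.snapshot(n); pickle.dump(d,open(f"pics/{n}_{sys.argv[1]}.pkl","wb")); cv2.imwrite(f"pics/{n}_{sys.argv[1]}.png",d["img"][:,:,::-1])
s=robot.read_state(); print(s["clock"],[round(float(x),4) for x in s["tcp_pos"]],[round(float(x),4) for x in s["orientation"]],[round(float(x),2) for x in s["force"]])
E
python3 snap.py 1 side top
python3 - <<'E'
import pickle
from h import *
t=pickle.load(open("pics/top_1.pkl","rb"));s=pickle.load(open("pics/side_1.pkl","rb"))
T=lambda u,v:(150+(u+.5)/4-.5,150+(v+.5)/4-.5); S=lambda u,v:(190+(u+.5)/4-.5,170+(v+.5)/4-.5)
pr=lambda n,p:print(n,np.round(p,4))
for n,c,z in [("base",[(477,127),(648,127),(645,403),(463,403)],.04),("foot",[(162,100),(317,118),(297,270),(140,255)],.012)]:
    P=[onz(t,T(*x),z) for x in c]; pr(n,P); pr("sides",[np.linalg.norm(P[i]-P[(i+1)%4]) for i in range(4)])
P=[onz(s,S(*x),.04) for x in [(627,338),(460,390)]];pr("base side near",P)
P=[onz(s,S(*x),.012) for x in [(240,225),(256,345),(106,380),(90,262)]];pr("foot side",P)
pr("knob axis",tri([ray(t,T(553,326)),ray(s,S(522,266))])[0]); pr("z .0865",onz(t,T(553,326),.0865))
pr("wing ends", [onz(t,T(*x),.0865) for x in [(556,280),(549,374)]])
pr("handle ends L,R top z .13",[onz(t,T(*x),.13) for x in [(474,183),(648,183)]])
pr("handle side z.13",[onz(s,S(*x),.131) for x in [(411,155),(553,120)]])
pr("prong tips",[onz(t,T(*x),.225) for x in [(88,252),(180,263)]]); pr("prong tips side",[onz(s,S(*x),.225) for x in [(68,240),(163,218)]])
E
```

```text
0.25 [0.2873, -0.6105, 0.2308] [-0.1543, 0.6904, -0.6898, 0.1542] [1.02, -0.26, 0.98]
base [[0.6341 0.1713 0.04  ]
 [0.6215 0.0468 0.04  ]
 [0.4207 0.069  0.04  ]
 [0.4338 0.1973 0.04  ]]
sides [0.1251 0.202  0.1289 0.2021]
foot [[0.6866 0.4067 0.012 ]
 [0.6608 0.292  0.012 ]
 [0.547  0.3137 0.012 ]
 [0.5699 0.4279 0.012 ]]
sides [0.1175 0.1159 0.1165 0.1186]
base side near [[0.4146 0.0722 0.04  ]
 [0.4285 0.1978 0.04  ]]
foot side [[0.6567 0.2892 0.012 ]
 [0.5454 0.3133 0.012 ]
 [0.5651 0.4212 0.012 ]
 [0.6738 0.405  0.012 ]]
knob axis [0.4747 0.1268 0.0877]
z .0865 [0.4748 0.1268 0.0865]
wing ends [[0.5067 0.1219 0.0865]
 [0.442  0.1325 0.0865]]
handle ends L,R top z .13 [[0.5707 0.1694 0.13  ]
 [0.5588 0.0522 0.13  ]]
handle side z.13 [[0.5696 0.1694 0.131 ]
 [0.5545 0.0632 0.131 ]]
prong tips [[0.5284 0.4029 0.225 ]
 [0.5156 0.3465 0.225 ]]
prong tips side [[0.5253 0.4046 0.225 ]
 [0.5162 0.3482 0.225 ]]
```

```bash
cat > go.py <<'E'
# usage: go.py x y z yawdeg(of tool z / jaw axis, or '-') [q7pref] : prints shift in tool axes and turn
import sys,numpy as np
from scipy.spatial.transform import Rotation as R
from cell import robot
s=robot.read_state(); Rm=R.from_quat(s["orientation"]).as_matrix(); p=np.array(s["tcp_pos"])
print("clk",round(s["clock"],2),"tcp",p.round(4),"x",Rm[:,0].round(3),"y",Rm[:,1].round(3),"z",Rm[:,2].round(3))
print("q",np.round(s["q"],3),"F",np.round(s["force"],1),"M",np.round(s["ft_torque"],2),"w",round(s["grip_width"],4))
yaw=np.degrees(np.arctan2(Rm[1,2],Rm[0,2])); print("jaw yaw",yaw.round(2))
if len(sys.argv)>1:
    t=np.array([float(v) for v in sys.argv[1:4]]); print("shift",(Rm.T@(t-p)).round(4),end=" ")
    if len(sys.argv)>4:
        # rotation about tool y: y down => positive turn = clockwise from above = yaw decreases
        d=float(sys.argv[4])-yaw; sg=np.sign(Rm[2,1]); d=((d*sg)+180)%360-180
        print("turn",d.round(2),"or",(d-180 if d>0 else d+180).round(2))
E
python3 go.py 0.4748 0.1268 0.12 80.5
python3 - <<'E'
import pickle
from h import *
from cell import robot
d=pickle.load(open("pics/top_1.pkl","rb"))
for n,uv,z in [("vice",[(327,248),(458,237),(450,202),(330,215)],.05),("capst",[(365,158),(490,150),(440,150)],0.),("knobs capstan",[(383,168),(458,160)],.15)]:
    print(n,[onz(d,u,z).round(3)[:2].tolist() for u in uv])
E
```

```text
clk 0.25 tcp [ 0.2873 -0.6105  0.2308] x [-0.905 -0.426  0.   ] y [-0.     0.001 -1.   ] z [ 0.426 -0.905 -0.001]
q [ 1.102  0.469 -0.049  1.533  0.024  1.141 -0.082] F [ 1.  -0.3  1. ] M [-0.01  0.   -0.06] w 0.0858
jaw yaw -64.8
shift [-0.4836  0.1113 -0.5872] turn -145.3 or 34.7
vice [[0.422, 0.023], [0.415, -0.349], [0.517, -0.343], [0.515, 0.005]]
capst [[0.689, -0.123], [0.675, -0.507], [0.691, -0.355]]
knobs capstan [[0.61, -0.147], [0.612, -0.352]]
```

```bash
python3 -m crank '[[-0.03,-0.01,-0.03,-8],[-0.07,-0.01,-0.06,-16],[-0.11,-0.01,-0.09,-24],[-0.14,-0.01,-0.12,-32],[-0.17,-0.01,-0.15,-40],[-0.20,-0.01,-0.18,-48],[-0.23,-0.01,-0.21,-56],[-0.25,-0.01,-0.22,-64]]' 1 60; python3 go.py 0.4748 0.1268 0.24 80.5
```

```text
clock: 1.05
tcp_pos: [0.4206, -0.3008, 0.2413]
orientation: [-0.499, 0.501, -0.5, 0.499]
force: [0.1, -0.4, 0.2]
grip_width: 0.085
clk 1.05 tcp [ 0.4206 -0.3008  0.2413] x [-0.004 -1.    -0.001] y [-0.     0.001 -1.   ] z [ 1.    -0.004 -0.   ]
q [ 0.879  0.229 -0.398  1.873  0.1    1.06   0.437] F [ 0.1 -0.4  0.2] M [-0.   -0.04  0.09] w 0.085
jaw yaw -0.21
shift [-0.4278  0.0019  0.0526] turn -80.71 or 99.29
```

```bash
python3 -m crank '[[-0.05,0,0.01,-8],[-0.10,0,0.02,-16],[-0.15,0,0.03,-24],[-0.20,0,0.04,-32],[-0.25,0,0.05,-40],[-0.30,0,0.05,-48],[-0.34,0,0.05,-56],[-0.36,0,0.05,-64]]'; python3 go.py 0.4748 0.1268 0.2 80.5
```

```text
clock: 1.85
tcp_pos: [0.4713, 0.0644, 0.2425]
orientation: [-0.689, 0.156, -0.156, 0.691]
force: [0.3, -0.7, 0.4]
grip_width: 0.0853
clk 1.85 tcp [0.4713 0.0644 0.2425] x [ 0.903 -0.43  -0.001] y [ 0.001  0.003 -1.   ] z [0.43  0.903 0.003]
q [ 0.483  0.211 -0.801  1.942  0.17   1.057  0.736] F [ 0.3 -0.7  0.4] M [-0.02 -0.01  0.01] w 0.0853
jaw yaw 64.53
shift [-0.0237  0.0427  0.0577] turn -15.97 or 164.03
```

```bash
python3 -m crank '[[-0.01,0,0.02,-5],[-0.02,0,0.04,-10],[-0.024,0,0.058,-16],[-0.024,0,0.058,-16],[-0.024,0,0.058,-16],[-0.024,0,0.058,-16],[-0.024,0,0.058,-16],[-0.024,0,0.058,-16]]'; python3 go.py 0.4748 0.1268 0.2 80.5; python3 snap.py 2 wrist top side
```

```text
clock: 2.65
tcp_pos: [0.4747, 0.1262, 0.2427]
orientation: [-0.704, 0.059, -0.059, 0.706]
force: [0.2, 0.1, 0.8]
grip_width: 0.0856
clk 2.65 tcp [0.4747 0.1262 0.2427] x [ 0.986 -0.166  0.   ] y [ 0.001  0.003 -1.   ] z [0.166 0.986 0.003]
q [ 0.401  0.258 -0.871  1.908  0.222  1.073  0.843] F [0.2 0.1 0.8] M [ 0.04 -0.04  0.  ] w 0.0856
jaw yaw 80.42
shift [0.     0.0427 0.0005] turn -0.08 or 179.92
2.8 [0.4746, 0.1267, 0.2427] [-0.7036, 0.0584, -0.0589, 0.7058] [0.45, -0.02, 1.04]
```

View pics/wrist_2.png

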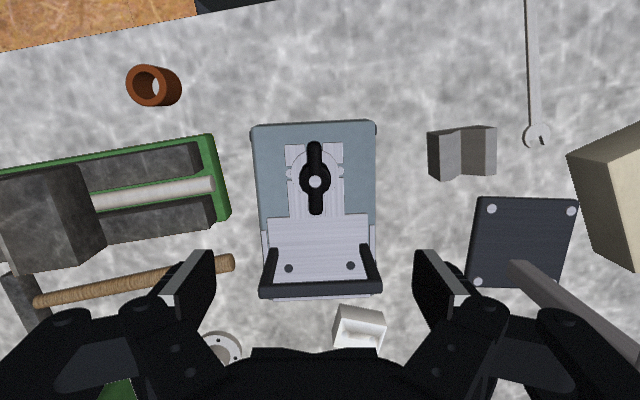

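```bash
python3 - <<'E'
import pickle
from h import *
d=pickle.load(open("pics/wrist_2.pkl","rb")); im=d["img"]
print("cam",(-d["extrinsics"][:3,:3].T@d["extrinsics"][:3,3]).round(4))
m=(im.max(2)<55).astype(np.uint8); m[:135]=0;m[220:]=0;m[:,:285]=0;m[:,345:]=0
ys,xs=np.nonzero(m); print(len(xs),xs.min(),xs.max(),ys.min(),ys.max())
P=np.array([onz(d,(x,y),.087) for x,y in zip(xs,ys)])[:,:2]
r=cv2.minAreaRect((P*1000).astype(np.float32)); print("rect",r)
c=P.mean(0);w,v=np.linalg.eigh(np.cov((P-c).T));print("mean",c,"yaw",np.degrees(np.arctan2(v[1,1],v[0,1])))
e=P@v[:,1];print("len",np.ptp(e))
print("stud/knob centre",onz(d,(315,182),.087).round(4))
# base top: bluegray mask
hsv=cv2.cvtColor(im,cv2.COLOR_RGB2HSV)
print(hsv[150,265],hsv[200,250+8],im[150,265],im[240,300],im[290,300],im[290,330])
# handle bar dark
m=(im.max(2)<75).astype(np.uint8); m[:240]=0;m[302:]=0;m[:,:250]=0;m[:,392:]=0
cv2.imwrite("pics/hm.png",cv2.resize(np.hstack([im[230:310,240:400,::-1],cv2.cvtColor(m[230:310,240:400]*255,cv2.COLOR_GRAY2BGR)]),None,fx=2.5,fy=2.5,interpolation=cv2.INTER_NEAREST))
cv2.imwrite("pics/hc.png",cv2.resize(im[110:310,240:400,::-1],None,fx=3,fy=3,interpolation=cv2.INTER_CUBIC))
E
```

```text
cam [0.4069 0.1376 0.3853]
1290 299 330 141 214
rect ((475.1824035644531, 127.8316421508789), (28.636497497558594, 68.79766082763672), 80.3467788696289)
mean [0.47415342 0.12806139] yaw 172.12372964162054
len 0.06893861413814983
stud/knob centre [0.4784 0.1277 0.087 ]
[104  41 148] [101  29  96] [124 137 148] [177 177 192] [54 54 62] [54 56 66]
```

View pics/hc.png

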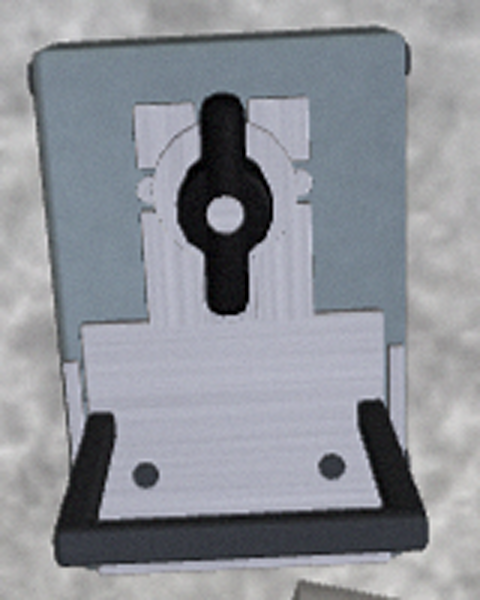

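View pics/hm.png

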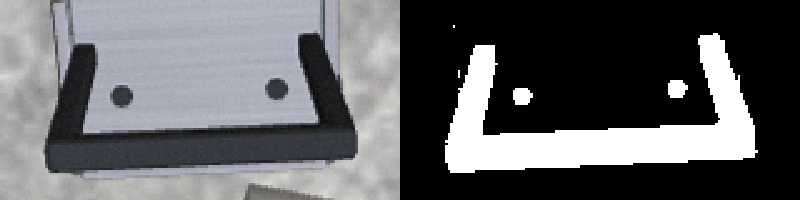

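```bash
python3 - <<'E'
import pickle
from h import *
d=pickle.load(open("pics/wrist_2.pkl","rb"))
C=lambda u,v:(240+(u+.5)/3-.5,110+(v+.5)/3-.5)
def pair(n,a,b,z):
    A,B=onz(d,C(*a),z),onz(d,C(*b),z); v=A-B
    if v[1]<0: v=-v
    print(n,A[:2].round(4),B[:2].round(4),"mid",((A+B)/2)[:2].round(4),"len",np.linalg.norm(v).round(4),"yaw",np.degrees(np.arctan2(-v[0],v[1])).round(2))
pair("pins",(147,190),(303,182),.043)
pair("barfar",(57,565),(427,548),.130)
pair("barnear top",(57,532),(425,517),.130)
pair("base near edge",(37,50),(407,36),.040)
pair("base longL",(37,60),(63,360),.040)
pair("base longR",(408,60),(406,340),.040)
print("washer c",onz(d,C(226,185),.0525))
t=pickle.load(open("pics/top_1.pkl","rb"))
s=pickle.load(open("pics/side_2.pkl","rb"))
w=onz(d,C(225,214),.0865);print(w)
# triangulate stud top / knob centre
T=lambda u,v:(150+(u+.5)/4-.5,150+(v+.5)/4-.5); S=lambda u,v:(190+(u+.5)/4-.5,170+(v+.5)/4-.5)
print(tri([ray(d,C(225,214)),ray(t,T(553,326)),ray(pickle.load(open("pics/side_1.pkl","rb")),S(522,266))]))
E
```

```text
pins [0.4747 0.1006] [0.481  0.1549] mid [0.4779 0.1278] len 0.0547 yaw -6.64
barfar [0.5628 0.0632] [0.5755 0.1704] mid [0.5691 0.1168] len 0.1079 yaw -6.71
barnear top [0.5522 0.0655] [0.5653 0.171 ] mid [0.5587 0.1183] len 0.1062 yaw -7.07
base near edge [0.4214 0.0725] [0.4377 0.1971] mid [0.4296 0.1348] len 0.1257 yaw -7.48
base longL [0.4247 0.0718] [0.5333 0.0575] mid [0.479  0.0647] len 0.1096 yaw 82.53
base longR [0.4458 0.1965] [0.5468 0.184 ] mid [0.4963 0.1903] len 0.1018 yaw 82.93
washer c [0.47563604 0.12845826 0.0525    ]
[0.47753501 0.12758515 0.0865    ]
(array([0.47588171, 0.12698806, 0.08667624]), [np.float64(0.0016846334864359285), np.float64(0.0010916424459959323), np.float64(0.0006740148798363386)])
```

```bash
python3 -m crank '[[0.001,0.03,0,0],[0.001,0.06,0,0],[0.001,0.09,0,0],[0.001,0.12,0,0],[0.001,0.15,0,0],[0.001,0.17,0,0],[0.001,0.178,0,0],[0.001,0.179,0,0]]'; python3 go.py 0.476 0.1271 0.063 81
```

```text
clock: 3.6
tcp_pos: [0.4754, 0.127, 0.0631]
orientation: [-0.704, 0.059, -0.058, 0.706]
force: [-0.9, -0.9, 0.9]
grip_width: 0.085
clk 3.6 tcp [0.4754 0.127  0.0631] x [ 0.986 -0.165 -0.001] y [-0.001  0.003 -1.   ] z [0.165 0.986 0.003]
q [ 0.226  0.506 -0.718  2.082  0.496  0.727  0.595] F [-0.9 -0.9  0.9] M [-0.02  0.02  0.03] w 0.085
jaw yaw 80.48
shift [0.0006 0.0001 0.0002] turn -0.52 or 179.48
```

```bash
python3 -m crank '[[0,0,0,-0.5],[0,0,0,-0.5],[0,0,0,-0.5],[0,0,0,-0.5],[0,0,0,-0.5],[0,0,0,-0.5],[0,0,0,-0.5],[0,0,0,-0.5]]' -1 60; python3 go.py 0.476 0.1271 0.063 81;  python3 snap.py 3 wrist
```

```text
clock: 4.4
tcp_pos: [0.4758, 0.1274, 0.0638]
orientation: [-0.704, 0.055, -0.055, 0.706]
force: [-1.7, -0.5, 5.1]
grip_width: 0.0129
clk 4.4 tcp [0.4758 0.1274 0.0638] x [ 0.988 -0.156 -0.   ] y [ 0.     0.003 -1.   ] z [0.156 0.988 0.003]
q [ 0.228  0.506 -0.721  2.081  0.498  0.728  0.602] F [-1.7 -0.5  5.1] M [-0.1   0.27  0.12] w 0.0129
jaw yaw 81.02
shift [ 0.0003  0.0008 -0.0002] turn 0.02 or -179.98
4.45 [0.4758, 0.1274, 0.0638] [-0.7039, 0.0553, -0.0554, 0.706] [-0.74, 0.2, 5.52]
```

View pics/wrist_3.png

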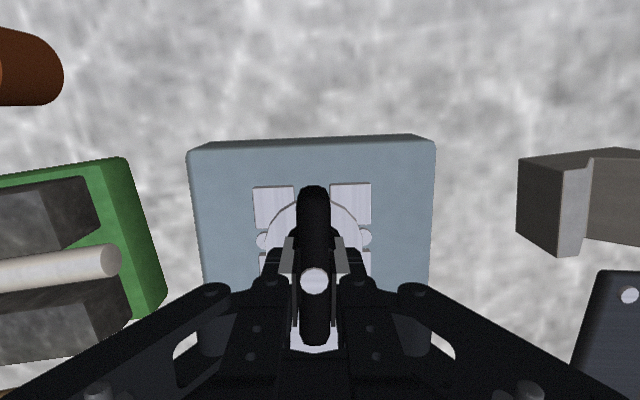

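```bash
python3 -m crank '[[0,-0.0004,0,7],[0,-0.0009,0,14],[0,-0.0013,0,21],[0,-0.0017,0,28],[0,-0.0021,0,35],[0,-0.0026,0,42],[0,-0.003,0,49],[0,-0.0034,0,56]]'; python3 go.py 0.476 0.1272 0.067 25
```

```text
clock: 5.25
tcp_pos: [0.4764, 0.1283, 0.0673]
orientation: [-0.594, 0.381, -0.381, 0.597]
force: [1.2, 2.2, -1.8]
grip_width: 0.0125
clk 5.25 tcp [0.4764 0.1283 0.0673] x [ 0.42  -0.908 -0.003] y [ 0.002  0.004 -1.   ] z [0.908 0.42  0.004]
q [ 0.043  0.441 -0.481  2.088  0.315  0.677 -0.213] F [ 1.2  2.2 -1.8] M [ 0.26 -0.24  0.22] w 0.0125
jaw yaw 24.8
shift [ 0.0008  0.0003 -0.0008] turn -0.2 or 179.8
```

```bash
python3 -m crank '[[0,-0.0004,0,7],[0,-0.0009,0,14],[0,-0.0013,0,21],[0,-0.0017,0,28],[0,-0.0021,0,35],[0.0005,-0.0026,-0.0005,42],[0.0005,-0.003,-0.0005,49],[0.0005,-0.0034,-0.0005,56]]'; python3 go.py 0.476 0.1272 0.0704 -31
```

```text
clock: 6.05
tcp_pos: [0.4775, 0.1282, 0.0707]
orientation: [-0.343, 0.618, -0.616, 0.348]
force: [3.5, 1.8, -2.9]
grip_width: 0.013
clk 6.05 tcp [0.4775 0.1282 0.0707] x [-0.521 -0.853 -0.007] y [ 0.005  0.006 -1.   ] z [ 0.853 -0.521  0.001]
q [-0.15   0.403 -0.239  2.097  0.148  0.651 -1.037] F [ 3.5  1.8 -2.9] M [ 0.12 -0.67  0.2 ] w 0.013
jaw yaw -31.42
shift [ 0.0017  0.0003 -0.0007] turn -0.42 or 179.58
```

```bash
python3 -m crank '[[0,-0.0004,0,7],[0,-0.0009,0,14],[0,-0.0013,0,21],[0,-0.0017,0,28],[0,-0.0021,0,35],[0.0005,-0.0026,-0.0005,42],[0.0005,-0.003,-0.0005,49],[0.0005,-0.0034,-0.0005,56]]'; python3 go.py 0.476 0.1272 0.0740 -87; python3 snap.py 4 wrist
```

```text
clock: 6.85
tcp_pos: [0.478, 0.1273, 0.0741]
orientation: [-0.012, 0.709, -0.705, 0.017]
force: [3.7, -2.3, -0.9]
grip_width: 0.0125
clk 6.85 tcp [0.478  0.1273 0.0741] x [-0.999 -0.04  -0.008] y [ 0.007  0.005 -1.   ] z [ 0.04  -0.999 -0.005]
q [-0.349  0.384  0.006  2.107 -0.007  0.642 -1.869] F [ 3.7 -2.3 -0.9] M [-0.57 -0.54  0.19] w 0.0125
jaw yaw -87.69
shift [0.002  0.0001 0.    ] turn -0.69 or 179.31
6.9 [0.478, 0.1273, 0.0742] [-0.0104, 0.7086, -0.7054, 0.0157] [4.35, -1.67, -0.62]
```

View pics/wrist_4.png

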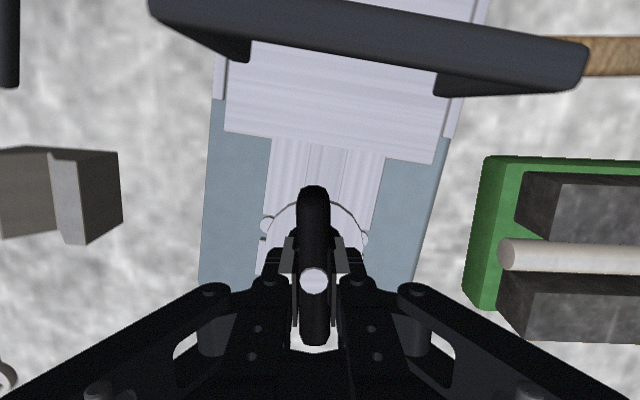

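```bash
python3 -m crank '[[0,0,0,0],[0,0,0,0],[0,0,0,0],[0,0,0,0],[0,0,0,0],[0,-0.01,0,0],[0,-0.03,0,0],[0,-0.06,0,0]]' 1 60; python3 go.py 0.5633 0.1166 0.21 -7;
```

```text
clock: 7.7
tcp_pos: [0.4765, 0.1267, 0.1343]
orientation: [-0.012, 0.708, -0.706, 0.015]
force: [-0.0, 0.0, 0.3]
grip_width: 0.0849
clk 7.7 tcp [0.4765 0.1267 0.1343] x [-0.999 -0.037 -0.005] y [ 0.004  0.004 -1.   ] z [ 0.037 -0.999 -0.004]
q [-0.352  0.289  0.01   2.063 -0.007  0.784 -1.872] F [-0.   0.   0.3] M [0.03 0.01 0.04] w 0.0849
jaw yaw -87.87
shift [-0.0867 -0.0754  0.013 ] turn -80.87 or 99.13
```

```bash
python3 -m crank '[[0,-0.04,0,-8],[-0.01,-0.075,0,-16],[-0.03,-0.085,0.005,-24],[-0.06,-0.085,0.01,-32],[-0.087,-0.085,0.013,-40],[-0.087,-0.085,0.013,-48],[-0.087,-0.085,0.013,-56],[-0.087,-0.085,0.013,-64]]' 0 60; python3 go.py 0.5633 0.1166 0.21 -7;
```

```text
clock: 8.5
tcp_pos: [0.5636, 0.1164, 0.2202]
orientation: [-0.385, 0.592, -0.591, 0.39]
force: [0.1, 1.1, 0.9]
grip_width: 0.0426
clk 8.5 tcp [0.5636 0.1164 0.2202] x [-0.4   -0.917 -0.005] y [ 0.005  0.004 -1.   ] z [ 0.917 -0.4    0.003]
q [-0.157  0.32  -0.149  1.786  0.052  1.033 -0.736] F [0.1 1.1 0.9] M [ 0.02  0.08 -0.  ] w 0.0426
jaw yaw -23.55
shift [ 0.      0.0102 -0.0004] turn -16.55 or 163.45
```

```bash
python3 -m crank '[[0,0.01,0,-8],[0,0.01,0,-16.5],[0,0.01,0,-16.5],[0,0.01,0,-16.5],[0,0.01,0,-16.5],[0,0.01,0,-16.5],[0,0.01,0,-16.5],[0,0.01,0,-16.5]]'; python3 go.py 0.5633 0.1166 0.106 -7; python3 snap.py 5 wrist top side
```

```text
clock: 9.3
tcp_pos: [0.5637, 0.1166, 0.2103]
orientation: [0.466, -0.53, 0.53, -0.47]
force: [0.4, -0.3, -0.6]
grip_width: 0.0428
clk 9.3 tcp [0.5637 0.1166 0.2103] x [-0.123 -0.992 -0.004] y [ 0.005  0.004 -1.   ] z [ 0.992 -0.123  0.004]
q [-0.116  0.334 -0.202  1.795  0.075  1.015 -0.47 ] F [ 0.4 -0.3 -0.6] M [-0.03  0.03  0.01] w 0.0428
jaw yaw -7.07
shift [ 0.0004  0.1043 -0.0008] turn -0.07 or 179.93
9.45 [0.5637, 0.1165, 0.2103] [0.4662, -0.5297, 0.5299, -0.4704] [0.28, 0.34, -0.24]
```

View pics/wrist_5.png

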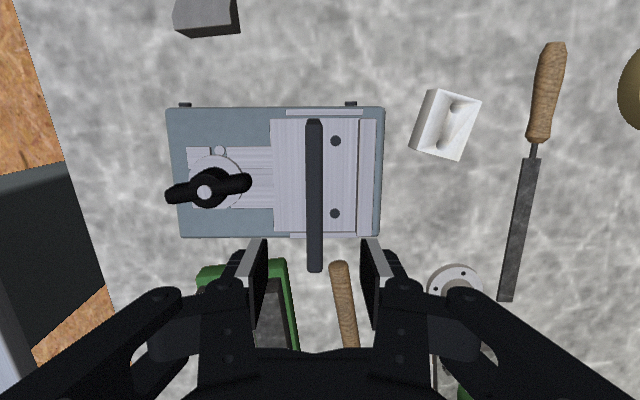

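View pics/side_5.png

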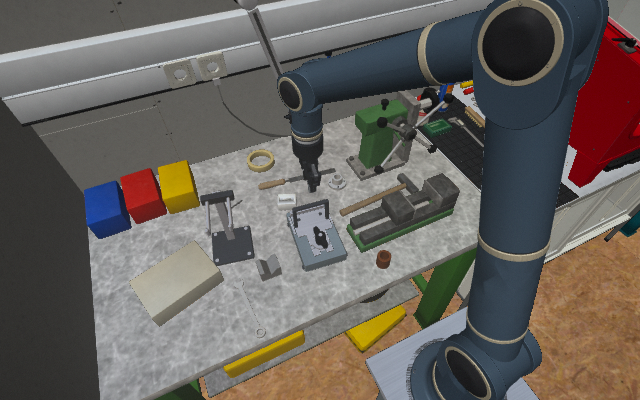

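```bash
python3 - <<'E'
import pickle
from h import *
d=pickle.load(open("pics/wrist_5.pkl","rb"))
im=d["img"]; m=(im.max(2)<80).astype(np.uint8); m[:112]=0;m[276:]=0;m[:,:300]=0;m[:,327:]=0
ys,xs=np.nonzero(m);r=cv2.minAreaRect(np.c_[xs,ys].astype(np.float32));print(r)
b=cv2.boxPoints(r);P=np.array([onz(d,q,.13) for q in b]);print(P.round(4),P.mean(0).round(4),[np.linalg.norm(P[i]-P[i-1]).round(4) for i in range(4)])
a,c=onz(d,(314,121),.13),onz(d,(316,271),.13);print(a,c,np.degrees(np.arctan2(-(a-c)[0],(a-c)[1])))
print("knob",onz(d,(204,191),.097),"ends",onz(d,(166,195),.097),onz(d,(251,180),.097))
E
```

```text
((313.4999694824219, 195.49998474121094), (152.99996948242188, 16.999996185302734), 90.0)
[[0.5666 0.1756 0.13  ]
 [0.5777 0.1742 0.13  ]
 [0.5647 0.0636 0.13  ]
 [0.5521 0.0652 0.13  ]] [0.5653 0.1196 0.13  ] [np.float64(0.1113), np.float64(0.0111), np.float64(0.1113), np.float64(0.0127)]
[0.57233693 0.17357556 0.13      ] [0.56038374 0.06499988 0.13      ] -6.282446607145106
knob [0.47863072 0.12858757 0.097     ] ends [0.44784858 0.12911499 0.097     ] [0.51731671 0.13279614 0.097     ]
```

```bash
python3 -m crank '[[-0.001,0.03,0,0],[-0.0015,0.06,0,0],[-0.0015,0.085,0.0005,0],[-0.0015,0.098,0.0005,0],[-0.0015,0.104,0.0005,0],[-0.0015,0.104,0.0005,0],[-0.0015,0.104,0.0005,0],[-0.0015,0.104,0.0005,0]]'; python3 go.py 0.5643 0.118 0.106 -7; python3 -m crank '[[0,0,0,0],[0,0,0,0],[0,0,0,0],[0,0,0,0],[0,0,0,0],[0,0,0,0],[0,0,0,0],[0,0,0,0]]' -1 80;  python3 go.py 0.5643 0.118 0.112 -7; python3 snap.py 6 wrist side
```

```text
clock: 10.25
tcp_pos: [0.5657, 0.1186, 0.1075]
orientation: [0.465, -0.529, 0.53, -0.471]
force: [-0.0, 1.1, 0.3]
grip_width: 0.0426
clk 10.25 tcp [0.5657 0.1186 0.1075] x [-0.123 -0.992 -0.005] y [ 0.007  0.004 -1.   ] z [ 0.992 -0.123  0.006]
q [-0.132  0.454 -0.19   1.885  0.112  0.804 -0.504] F [-0.   1.1  0.3] M [-0.06  0.    0.04] w 0.0426
jaw yaw -7.06
shift [ 0.0007  0.0015 -0.0013] turn -0.06 or 179.94
clock: 11.05
tcp_pos: [0.5658, 0.1187, 0.1082]
orientation: [0.465, -0.529, 0.53, -0.471]
force: [-1.3, 0.8, 7.2]
grip_width: 0.0103
clk 11.05 tcp [0.5658 0.1187 0.1082] x [-0.123 -0.992 -0.005] y [ 0.007  0.004 -1.   ] z [ 0.992 -0.123  0.007]
q [-0.132  0.453 -0.19   1.885  0.112  0.805 -0.504] F [-1.3  0.8  7.2] M [ 0.01  0.43 -0.05] w 0.0103
jaw yaw -7.06
shift [ 0.0009 -0.0038 -0.0014] turn -0.06 or 179.94
11.15 [0.5658, 0.1187, 0.1082] [0.4653, -0.5292, 0.5304, -0.4713] [-1.92, 0.16, 6.1]
```

View pics/wrist_6.png

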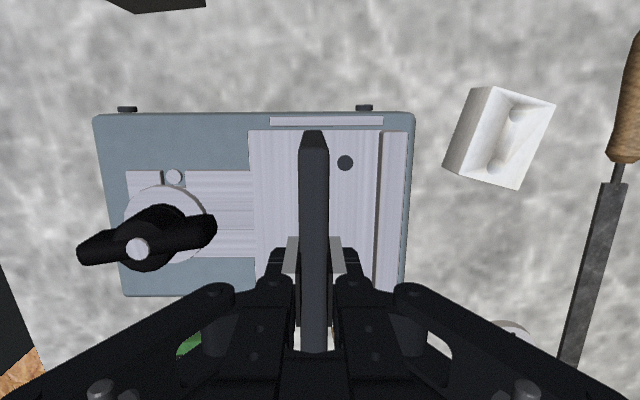

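```bash
python3 -m crank '[[0,-0.001,0,0],[0,-0.002,0,0],[0,-0.003,0,0],[0,-0.004,0,0],[0,-0.005,0,0],[0,-0.006,0,0],[0,-0.006,0,0],[0,-0.006,0,0]]';  python3 go.py 0.5643 0.118 0.112 -7; python3 snap.py 7 wrist side
```

```text
clock: 11.95
tcp_pos: [0.5658, 0.1187, 0.1143]
orientation: [0.465, -0.529, 0.53, -0.471]
force: [0.8, -0.6, -5.0]
grip_width: 0.0101
clk 11.95 tcp [0.5658 0.1187 0.1143] x [-0.123 -0.992 -0.005] y [ 0.008  0.004 -1.   ] z [ 0.992 -0.123  0.007]
q [-0.131  0.445 -0.191  1.881  0.11   0.817 -0.502] F [ 0.8 -0.6 -5. ] M [-0.01 -0.   -0.02] w 0.0101
jaw yaw -7.06
shift [ 0.0009  0.0023 -0.0014] turn -0.06 or 179.94
12.05 [0.5658, 0.1187, 0.1142] [0.4653, -0.5292, 0.5304, -0.4713] [0.22, -0.57, -4.98]
```

View pics/wrist_7.png

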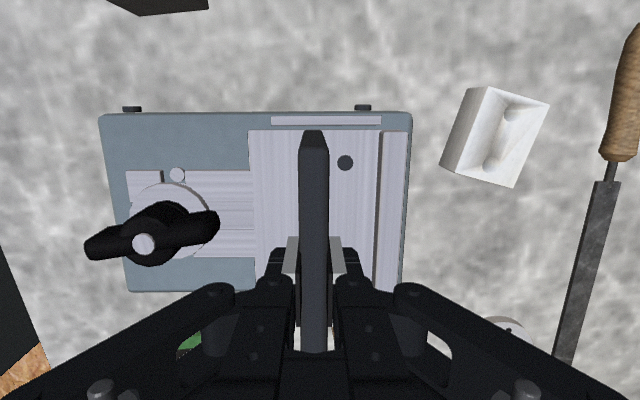

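```bash
python3 - <<'E'
import cv2
b=cv2.imread("pics/side_7.png")
cv2.imwrite("pics/side_7c.png",cv2.resize(b[180:290,260:380],None,fx=5,fy=5,interpolation=cv2.INTER_CUBIC))
E
```

```text
(no output)
```

View pics/side_7c.png

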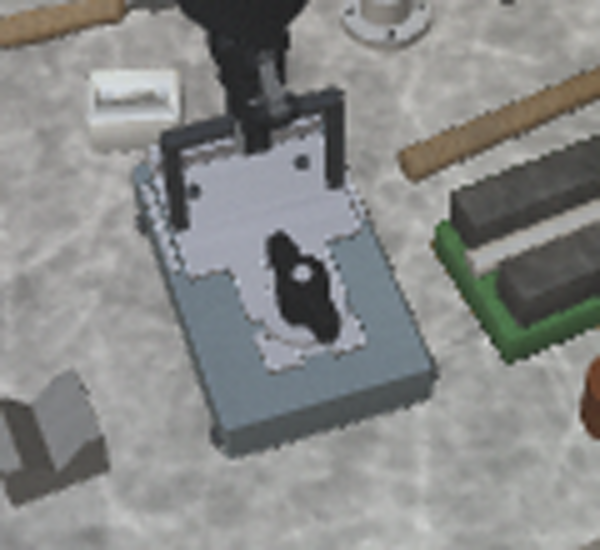

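```bash
python3 -m crank '[[0,0,0.006,0],[0,0,0.014,0],[0,0,0.024,0],[0,0,0.034,0],[0,0,0.044,0],[0,0,0.054,0],[0,0,0.064,0],[0,0,0.070,0]]';  python3 go.py; python3 -m crank '[[0,0,0.004,0],[0,0,0.008,0],[0,0,0.01,0],[0,0,0.012,0],[0,0,0.012,0],[0,0,0.012,0],[0,0,0.012,0],[0,0,0.012,0]]';python3 go.py 0.5658 0.1187 0.114; python3 snap.py 8 wrist side
```

```text
clock: 12.85
tcp_pos: [0.6365, 0.1098, 0.1146]
orientation: [0.465, -0.529, 0.531, -0.471]
force: [0.3, -0.7, -4.3]
grip_width: 0.0103
clk 12.85 tcp [0.6365 0.1098 0.1146] x [-0.123 -0.992 -0.005] y [ 0.008  0.004 -1.   ] z [ 0.992 -0.123  0.007]
q [-0.108  0.538 -0.176  1.717  0.114  0.887 -0.455] F [ 0.3 -0.7 -4.3] M [-0.07  0.   -0.  ] w 0.0103
jaw yaw -7.09
clock: 13.65
tcp_pos: [0.6482, 0.1083, 0.1148]
orientation: [0.465, -0.529, 0.531, -0.471]
force: [0.2, -0.4, -4.5]
grip_width: 0.0103
clk 13.65 tcp [0.6482 0.1083 0.1148] x [-0.123 -0.992 -0.005] y [ 0.008  0.004 -1.   ] z [ 0.992 -0.123  0.007]
q [-0.105  0.554 -0.174  1.688  0.114  0.9   -0.448] F [ 0.2 -0.4 -4.5] M [ 0.04  0.   -0.03] w 0.0103
jaw yaw -7.08
shift [-0.0001  0.0001 -0.0831] 13.75 [0.6483, 0.1083, 0.1147] [0.465, -0.5292, 0.5306, -0.4713] [0.04, -0.16, -5.79]
```

View pics/wrist_8.png

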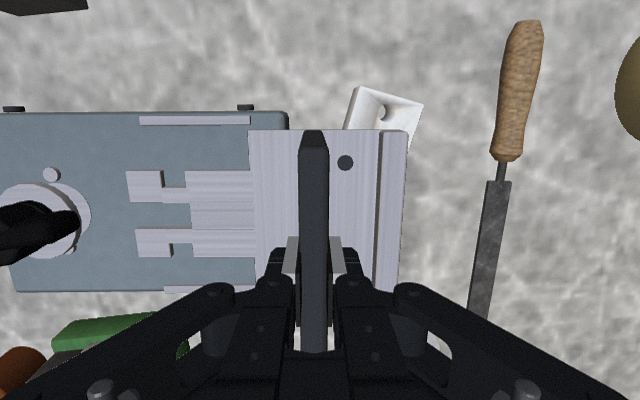

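```bash
python3 -m crank '[[0,-0.01,0,0],[0,-0.03,0,0],[0,-0.05,0,0],[0,-0.07,0,0],[0,-0.09,0,0],[0,-0.11,0,0],[0,-0.125,0,0],[0,-0.13,0,0]]';  python3 go.py 0.46 0.13 0.24 -10.5; python3 snap.py 9 side top
```

```text
clock: 14.55
tcp_pos: [0.6482, 0.1081, 0.2474]
orientation: [0.464, -0.528, 0.531, -0.473]
force: [0.0, -0.2, -4.5]
grip_width: 0.01
clk 14.55 tcp [0.6482 0.1081 0.2474] x [-0.123 -0.992 -0.007] y [ 0.012  0.005 -1.   ] z [ 0.992 -0.123  0.011]
q [-0.096  0.429 -0.186  1.563  0.082  1.145 -0.422] F [ 0.  -0.2 -4.5] M [ 0.01  0.01 -0.02] w 0.01
jaw yaw -7.08
shift [ 0.0015  0.0052 -0.1895] turn 3.42 or -176.58
14.65 [0.6475, 0.1078, 0.2456] [0.4646, -0.5289, 0.5309, -0.4717] [0.07, -0.03, -5.27]
```

```bash
python3 - <<'E'
import cv2
a=cv2.imread("pics/top_9.png"); b=cv2.imread("pics/side_9.png")
cv2.imwrite("pics/c9.png",cv2.hconcat([cv2.resize(a[140:270,90:220],(400,400),interpolation=cv2.INTER_CUBIC),cv2.resize(b[150:350,110:310],(400,400),interpolation=cv2.INTER_CUBIC)]))
E
```

```text
(no output)
```

View pics/c9.png

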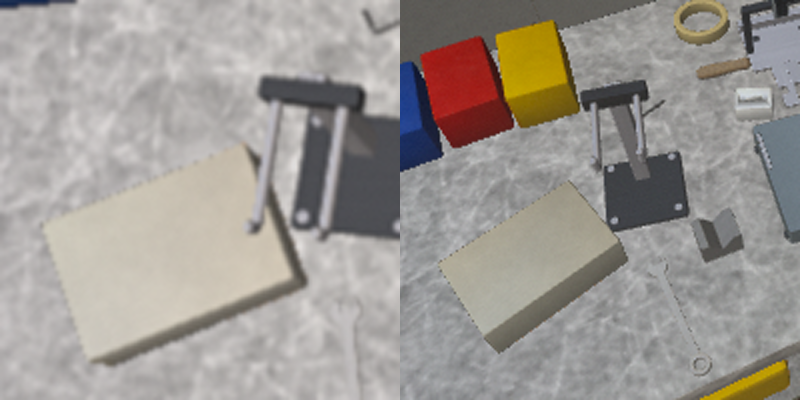

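```bash
python3 - <<'E'
import pickle
from h import *
t=pickle.load(open("pics/top_9.pkl","rb"));s=pickle.load(open("pics/side_9.pkl","rb"))
T=lambda u,v:(90+u*.325,140+v*.325);S=lambda u,v:(110+(u-400)/2,150+v/2)
for a,b in [((245,147),(571,182)),((44,227),(440,264)),((294,272),(622,240)),((92,352),(491,333))]: print(tri([ray(t,T(*a)),ray(s,S(*b))]))
# prongs: tips and roots
for a,b in [((252,228),(596,165)),((322,235),(642,153)),((278,104),(592,104)),((343,108),(636,97))]: print("pr",tri([ray(t,T(*a)),ray(s,S(*b))]))
E
```

```text
(array([0.63826821, 0.45357227, 0.05866072]), [np.float64(0.001729809895693529), np.float64(0.0017298098956933991)])
(array([0.58051118, 0.63980609, 0.06189138]), [np.float64(0.001099944795854534), np.float64(0.0010999447958544351)])
(array([0.51600901, 0.41354633, 0.0531679 ]), [np.float64(0.002679053170561221), np.float64(0.00267905317056128)])
(array([0.46166131, 0.60013216, 0.04831268]), [np.float64(0.0036481440537968514), np.float64(0.003648144053796945)])
pr (array([0.5270716 , 0.40530446, 0.21154989]), [np.float64(0.001051417716889667), np.float64(0.0010514177168896729)])
pr (array([0.51480825, 0.34858431, 0.21712529]), [np.float64(6.464704280098255e-05), np.float64(6.464704280090355e-05)])
pr (array([0.63311544, 0.38422402, 0.20340734]), [np.float64(0.000855064938889211), np.float64(0.0008550649388892541)])
pr (array([0.62459476, 0.32960096, 0.19913148]), [np.float64(0.0009504174769774295), np.float64(0.0009504174769774548)])
```

```bash
python3 -m crank '[[0,0.002,-0.015,1],[0,0.002,-0.04,2],[0,0.002,-0.065,3],[0,0.002,-0.09,3.4],[0,0.002,-0.12,3.4],[0,0.002,-0.15,3.4],[0,0.002,-0.175,3.4],[0.001,0.003,-0.187,3.4]]';  python3 go.py 0.4716 0.3864 0.235 -10.6
```

```text
clock: 15.45
tcp_pos: [0.459, 0.1302, 0.2399]
orientation: [0.45, -0.543, 0.544, -0.455]
force: [-0.0, -0.5, -5.2]
grip_width: 0.0107
clk 15.45 tcp [0.459  0.1302 0.2399] x [-0.18  -0.984 -0.005] y [ 0.007  0.004 -1.   ] z [ 0.984 -0.18   0.006]
q [-0.151  0.144 -0.235  1.97   0.038  1.024 -0.585] F [-0.  -0.5 -5.2] M [ 0.05 -0.09 -0.05] w 0.0107
jaw yaw -10.38
shift [-0.2543  0.006  -0.0338] turn 0.22 or -179.78
```

```bash
python3 -m crank '[[-0.02,0,-0.005,0.2],[-0.055,0,-0.01,0.2],[-0.09,0.002,-0.02,0.2],[-0.125,0.002,-0.03,0.2],[-0.165,0.003,-0.034,0.2],[-0.205,0.004,-0.034,0.2],[-0.24,0.004,-0.034,0.2],[-0.254,0.004,-0.034,0.2]]';  python3 go.py 0.4716 0.3864 0.235 -10.6; python3 snap.py 10 wrist side top
```

```text
clock: 16.25
tcp_pos: [0.4711, 0.3904, 0.236]
orientation: [-0.45, 0.544, -0.543, 0.456]
force: [-1.0, 0.0, -4.3]
grip_width: 0.0102
clk 16.25 tcp [0.4711 0.3904 0.236 ] x [-0.18  -0.984 -0.007] y [ 0.006  0.007 -1.   ] z [ 0.984 -0.18   0.004]
q [-0.501  0.381 -0.343  1.677  0.141  1.1   -1.066] F [-1.   0.  -4.3] M [-0.11  0.16  0.05] w 0.0102
jaw yaw -10.39
shift [0.0038 0.0009 0.0012] turn 0.21 or -179.79
16.4 [0.4713, 0.3861, 0.2358] [0.4501, -0.5433, 0.5443, -0.4538] [-0.14, -0.75, -4.49]
```

View pics/wrist_10.png

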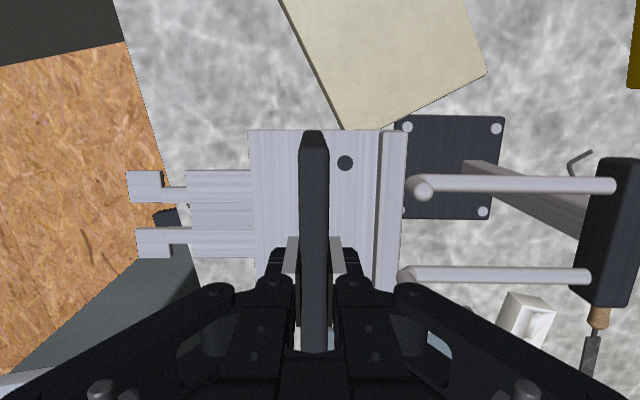

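```bash
python3 - <<'E'
import cv2
a=cv2.imread("pics/top_10.png"); b=cv2.imread("pics/side_10.png")
cv2.imwrite("pics/c10.png",cv2.hconcat([cv2.resize(a[140:270,90:220],(400,400),interpolation=cv2.INTER_CUBIC),cv2.resize(b[150:290,150:290],(400,400),interpolation=cv2.INTER_CUBIC)]))
E
```

```text
(no output)
```

View pics/c10.png

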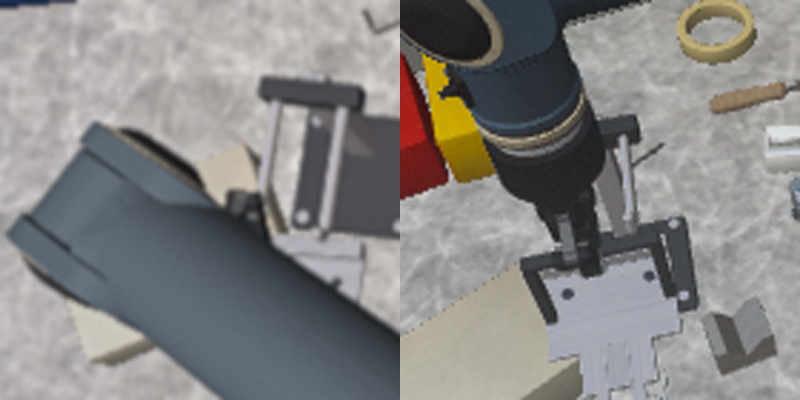

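```bash
python3 - <<'E'
import pickle
from h import *
d=pickle.load(open("pics/wrist_10.pkl","rb"))
P=[onz(d,u,z) for u,z in [((424,191),.224),((611,186),.2),((411,283),.224),((588,276),.2),((500,184.5),.2),((500,274.5),.2)]]
for p in P: print(p.round(4))
print("mids",((P[0]+P[2])/2).round(4),((P[1]+P[3])/2).round(4),((P[4]+P[5])/2).round(4))
b=[onz(d,u,.257) for u in [(313,134),(314,352)]];print("bar",b)
E
python3 go.py 0.560 0.370 0.235 -10.6
```

```text
[0.5297 0.4083 0.224 ]
[0.6397 0.3846 0.2   ]
[0.5184 0.3598 0.224 ]
[0.6291 0.3298 0.2   ]
[0.5787 0.3967 0.2   ]
[0.5769 0.3405 0.2   ]
mids [0.5241 0.3841 0.224 ] [0.6344 0.3572 0.2   ] [0.5778 0.3686 0.2   ]
bar [array([0.48231512, 0.44763083, 0.257     ]), array([0.46566773, 0.35474038, 0.257     ])]
clk 16.4 tcp [0.4713 0.3861 0.2358] x [-0.183 -0.983 -0.003] y [ 0.005  0.002 -1.   ] z [ 0.983 -0.183  0.005]
q [-0.498  0.378 -0.341  1.681  0.141  1.101 -1.065] F [-0.1 -0.8 -4.5] M [-0.07  0.05 -0.  ] w 0.0105
jaw yaw -10.54
shift [-0.0004  0.0012  0.0901] turn 0.06 or -179.94
```

```bash
python3 -m crank '[[-0.001,0,0.008,0],[-0.001,0,0.02,0],[-0.001,0,0.033,0],[-0.001,0,0.046,0],[-0.001,0,0.059,0],[-0.001,0,0.072,0],[-0.001,0,0.084,0],[-0.001,0,0.09,0]]';  python3 go.py 0.560 0.371 0.194 -10.6; python3 snap.py 11 wrist side top
```

```text
clock: 17.2
tcp_pos: [0.5618, 0.3698, 0.236]
orientation: [0.45, -0.543, 0.545, -0.453]
force: [-0.3, -0.4, -4.3]
grip_width: 0.0102
clk 17.2 tcp [0.5618 0.3698 0.236 ] x [-0.184 -0.983 -0.003] y [ 0.006  0.002 -1.   ] z [ 0.983 -0.184  0.005]
q [-0.433  0.478 -0.308  1.526  0.155  1.156 -0.956] F [-0.3 -0.4 -4.3] M [ 0.02 -0.01  0.02] w 0.0102
jaw yaw -10.63
shift [-0.0008  0.0419 -0.0022] turn -0.03 or 179.97
17.35 [0.56, 0.3706, 0.2359] [0.4503, -0.5435, 0.5442, -0.4535] [-0.56, -0.0, -5.12]
```

View pics/wrist_11.png

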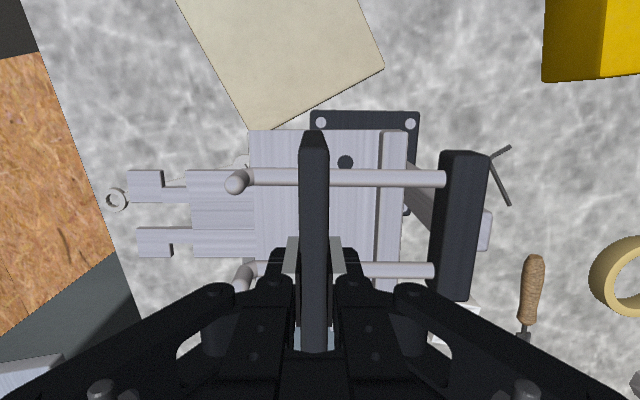

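```bash
python3 - <<'E'
import cv2
a=cv2.imread("pics/top_11.png"); b=cv2.imread("pics/side_11.png")
cv2.imwrite("pics/c11.png",cv2.hconcat([cv2.resize(a[140:270,90:220],(400,400),interpolation=cv2.INTER_CUBIC),cv2.resize(b[150:290,150:290],(400,400),interpolation=cv2.INTER_CUBIC)]))
E
```

```text
(no output)
```

View pics/c11.png

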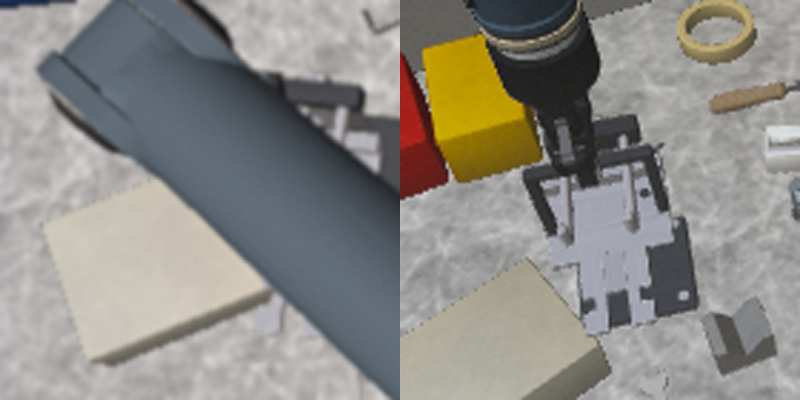

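```bash
python3 -m crank '[[0,0.005,0,0],[0,0.012,0,0],[0,0.02,0,0],[0,0.028,0,0],[0,0.034,0,0],[0,0.037,0,0],[0,0.039,0,0],[0,0.039,0,0]]';  python3 go.py 0.560 0.371 0.193 -10.6;python3 -m crank '[[0,0.001,0,0],[0,0.001,0,0],[0,0.002,0,0],[0,0.002,0,0],[0,0.003,0,0],[0,0.003,0,0],[0,0.004,0,0],[0,0.004,0,0]]';python3 go.py 0.560 0.371 0.193 -10.6
```

```text
clock: 18.15
tcp_pos: [0.5602, 0.3706, 0.1968]
orientation: [0.45, -0.544, 0.544, -0.453]
force: [-0.5, 0.6, -4.6]
grip_width: 0.0104
clk 18.15 tcp [0.5602 0.3706 0.1968] x [-0.183 -0.983 -0.003] y [ 0.004  0.002 -1.   ] z [ 0.983 -0.183  0.004]
q [-0.437  0.509 -0.304  1.571  0.167  1.084 -0.967] F [-0.5  0.6 -4.6] M [ 0.   -0.03 -0.04] w 0.0104
jaw yaw -10.56
shift [-0.0003  0.0038 -0.0003] turn 0.04 or -179.96
clock: 18.95
tcp_pos: [0.5603, 0.3706, 0.1933]
orientation: [0.45, -0.543, 0.544, -0.454]
force: [-0.6, -1.1, -2.4]
grip_width: 0.0101
clk 18.95 tcp [0.5603 0.3706 0.1933] x [-0.183 -0.983 -0.003] y [ 0.004  0.002 -1.   ] z [ 0.983 -0.183  0.004]
q [-0.438  0.512 -0.304  1.574  0.169  1.077 -0.969] F [-0.6 -1.1 -2.4] M [-0.16  0.21  0.01] w 0.0101
jaw yaw -10.56
shift [-0.0003  0.0003 -0.0003] turn 0.04 or -179.96
```

```bash
python3 -m crank '[[0,0.0005,0,0],[0,0.001,0,0],[0,0.001,0,0],[0,0.001,0,0],[0,0.001,0,0],[0,0.001,0,0],[0,0.001,0,0],[0,0.001,0,0]]' - 20;  python3 go.py; python3 -m crank '[[0,0,0,0],[0,0,0,0],[0,0,0,0],[0,0,0,0],[0,0,0,0],[0,0,0,0],[0,0,0,0],[0,0,0,0]]' 0 ;python3 go.py 0.560 0.371 0.193 -10.6; python3 snap.py 12 wrist side
```

```text
clock: 19.75
tcp_pos: [0.5603, 0.3707, 0.1931]
orientation: [0.45, -0.543, 0.544, -0.454]
force: [-4.1, -2.9, 5.8]
grip_width: 0.0098
clk 19.75 tcp [0.5603 0.3707 0.1931] x [-0.183 -0.983 -0.003] y [ 0.005  0.002 -1.   ] z [ 0.983 -0.183  0.004]
q [-0.438  0.512 -0.304  1.575  0.169  1.076 -0.969] F [-4.1 -2.9  5.8] M [-0.56  0.66 -0.01] w 0.0098
jaw yaw -10.56
clock: 20.55
tcp_pos: [0.5603, 0.3706, 0.1931]
orientation: [0.45, -0.543, 0.544, -0.454]
force: [0.5, 0.1, 0.5]
grip_width: 0.0429
clk 20.55 tcp [0.5603 0.3706 0.1931] x [-0.183 -0.983 -0.003] y [ 0.005  0.002 -1.   ] z [ 0.983 -0.183  0.004]
q [-0.438  0.512 -0.304  1.575  0.169  1.076 -0.969] F [0.5 0.1 0.5] M [0.06 0.01 0.06] w 0.0429
jaw yaw -10.57
shift [-0.0003  0.0001 -0.0004] turn 0.03 or -179.97
20.65 [0.5603, 0.3707, 0.1931] [0.45, -0.5434, 0.5444, -0.4537] [-0.44, 0.11, -0.89]
```

View pics/wrist_12.png

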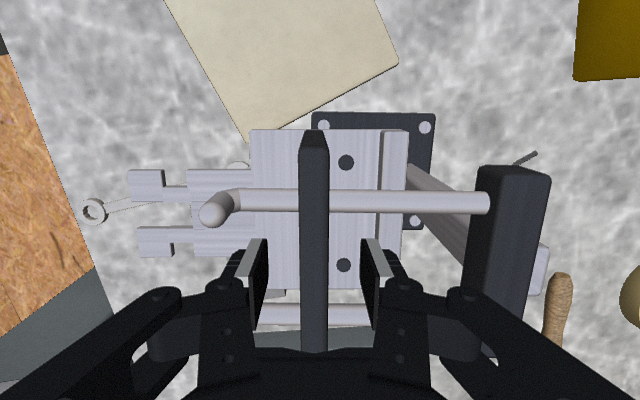

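```bash
python3 -m crank '[[0,-0.008,0,0],[0,-0.02,0,0],[0,-0.04,0,0],[0,-0.06,0,0],[0,-0.085,0,0],[0,-0.11,0,0],[0,-0.13,0,0],[0,-0.14,0,0]]'; python3 snap.py 13 wrist; python3 -m crank '[[0.02,0,-0.02,0],[0.05,0,-0.05,0],[0.09,0,-0.08,0],[0.13,0,-0.1,0],[0.16,0,-0.1,0],[0.2,0,-0.1,0],[0.24,0,-0.1,0],[0.25,0,-0.1,0]]'; python3 snap.py 14 side top
python3 - <<'E'
import cv2
a=cv2.imread("pics/top_14.png"); b=cv2.imread("pics/side_14.png")
cv2.imwrite("pics/c14.png",cv2.hconcat([cv2.resize(a[140:270,150:350],(400,260),interpolation=cv2.INTER_CUBIC),cv2.resize(b[160:290,190:390],(400,260),interpolation=cv2.INTER_CUBIC)]))
E
```

```text
clock: 21.45
tcp_pos: [0.5602, 0.371, 0.3369]
orientation: [0.448, -0.543, 0.544, -0.456]
force: [-0.2, -0.2, 0.0]
grip_width: 0.0425
21.5 [0.5604, 0.3712, 0.3375] [0.4478, -0.5433, 0.5445, -0.4559] [0.18, 0.89, 2.39]
clock: 22.3
tcp_pos: [0.4154, 0.1393, 0.3343]
orientation: [0.447, -0.544, 0.546, -0.454]
force: [0.7, 0.3, 0.5]
grip_width: 0.0425
22.4 [0.416, 0.1423, 0.3346] [0.4469, -0.5439, 0.5454, -0.4549] [-0.26, 0.44, -0.72]
```

View pics/wrist_13.png

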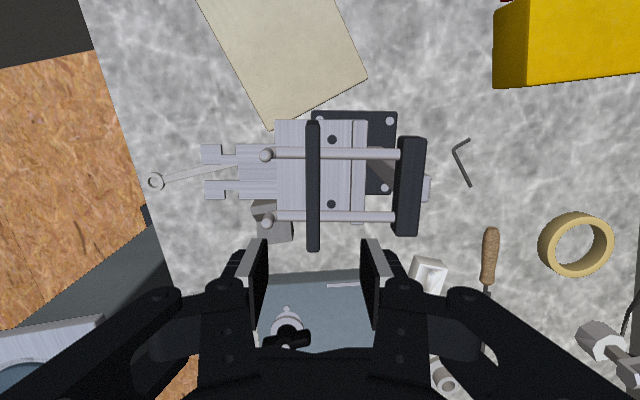

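View pics/side_14.png

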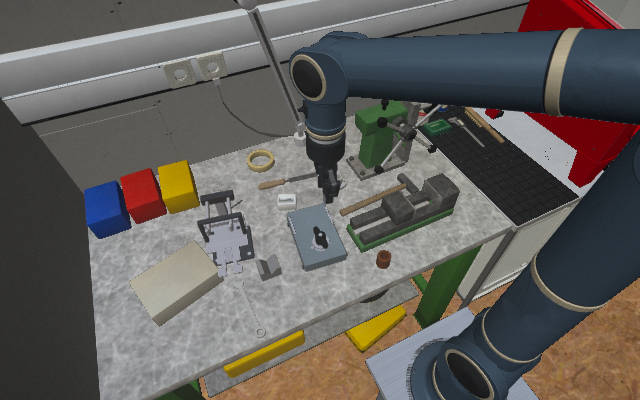

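View pics/top_14.png

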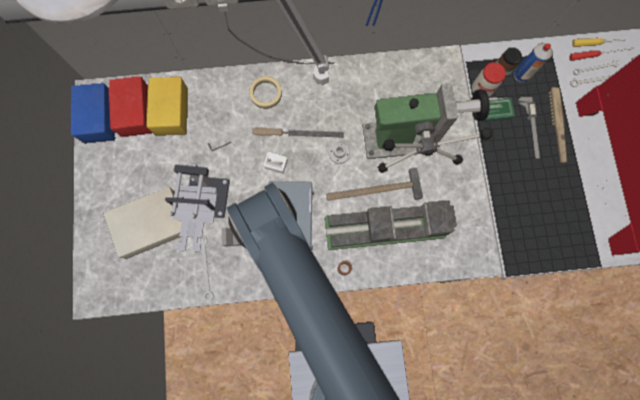

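```bash
python3 - <<'E'
import pickle
from h import *
d=pickle.load(open("pics/wrist_13.pkl","rb"))
a,c=onz(d,(313,123),.215),onz(d,(313,250),.215);print(a.round(4),c.round(4),((a+c)/2).round(4),np.linalg.norm(a-c).round(4),"seat .560 .371")
A=pickle.load(open("pics/side_1.pkl","rb"))["img"].astype(int);B=pickle.load(open("pics/side_14.pkl","rb"))["img"].astype(int)
D=np.abs(A-B).mean(2)
for n,(x0,x1,y0,y1) in dict(hammer=(340,420,172,216),v=(254,284,252,282),sleeve=(374,394,248,270)).items(): print(n,D[y0:y1,x0:x1].mean().round(2),(D[y0:y1,x0:x1]>30).sum())
A=pickle.load(open("pics/top_1.pkl","rb"))["img"].astype(int);B=pickle.load(open("pics/top_14.pkl","rb"))["img"].astype(int);D=np.abs(A-B).mean(2)
for n,(x0,x1,y0,y1) in dict(hammer=(325,425,165,202),sleeve=(335,355,258,278),white=(262,290,148,175)).items(): print(n,D[y0:y1,x0:x1].mean().round(2),(D[y0:y1,x0:x1]>30).sum())
from cell import robot
print(robot.finish_job())
E
```

```text
[0.5716 0.4242 0.215 ] [0.5518 0.3183 0.215 ] [0.5617 0.3712 0.215 ] 0.1077 seat .560 .371
hammer 6.87 2
v 8.51 0
sleeve 6.9 0
hammer 6.33 0
sleeve 6.08 0
white 6.96 0
the job is handed in; nothing more can be done
None
```

The guard plate is off the spindle base and hanging by its handle on both prongs of the double hook. I handed the job in at about 22.5 s.

- **Knob:** I turned it clockwise by about 169°, roughly 2.95 rad, and released it. It is loose and short of its stop.
- **Plate:** I lifted it level by 6 mm, and the wrist force read only the plate's weight, so it was not pressing on the washer. I then drew it out 83 mm along base +x, carried it round the front of the hook and lowered it onto the prongs.

**Last checks:**
- **Hang:** The bar's centre measured (0.562, 0.371), against my estimate of the seat at (0.560, 0.371). Its length measured 108 mm, against 110 mm given.
- **Release:** The tool force was near zero once the gripper was clear.
- **Bystanders:** Comparing pictures from before and after shows the hammer, V block and sleeve have not moved. I did not check the aluminium block separately.
- **Disagreements:** The camera measurements of the prongs and bar differed by 2–3 mm between views, well inside the clearances. No check failed.

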